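# Set the board stage to the red mark and clamp it

### The job

Turn the small black knob on the board-positioning stage, a little at a time, until the carriage's black pointer stands on the white stripe of the red marker (not the blue one). Then fold the red-balled clamp lever fully down to lock the setting. Move the carriage only with the knob, without touching the carriage or its circuit board, and leave the solder spool, the side cutters and the paste tin where they are.

Things in the scene. Friction and masses are not known exactly. Their poses are not given: they have to be found in the camera images.
- stage: Fixed stage: aluminium base plate 150 x 250 x 12 mm, two guide rods, grey scale strip, grey gearbox (38 mm square, 35 mm high) at [-48, -78] mm under the knob, clamp bracket (48 mm high) at [-48, 30] mm. Origin: plate middle on the bench; x points away from the robot, y left along the carriage's travel, z up. Place and yaw vary.
- carriage: Dark steel carriage 62 x 80 x 12 mm on the guide rods, carrying a green circuit board 54 x 77 x 13 mm; top of the board about 45 mm above the bench. Slides along the stage's y, +-38 mm, driven by the knob. Origin: middle of the carriage plate, 26 mm above the bench. Must not be touched.
- pointer_tip (a point): Tip of the black pointer (2 mm wide at the end) that sticks out of the carriage toward the robot, 5 mm above the markers.
- red_mark (a point): Middle of the white stripe (4 mm wide along stage y, 25 mm long along stage x) on the top of the red marker (26 x 14 x 3 mm), fixed on the scale strip; axes parallel to the stage's. The pointer must stand on this stripe.
- blue_mark (a point): The same on the blue marker, which is not the target. Red and blue may stand either way round.
- knob_grip (a point): On the vertical knob axis, 59 mm above the bench, at mid height of the black round knob (28 mm diameter, 18 mm high, from 50 to 68 mm above the bench, on a 10 mm shaft 12 mm clear of the gearbox boss).
- knob (a joint): Knob angle in rad, +-4.7, positive counter-clockwise seen from above; each rad counter-clockwise moves carriage and pointer 8 mm toward the stage's +y (left), clockwise toward -y. Stays where it is left.
- lever (a joint): Clamp lever angle in rad: 0 folded fully down, lying level toward the stage's +y; up to 1.35 raised. Pivot axis along stage x at stage [-48, 30, 42] mm. Stiff, stays where it is left.
- lever_ball (a point): Centre of the red ball (18 mm diameter) at the end of the clamp lever, 75 mm from the pivot; when the lever is down it is 42 mm above the bench, 30 mm above the base plate. Lever rod 9 mm thick.
- solder_spool: Loose grey solder spool, 62 mm diameter, 44 mm high, upright to the right of the stage; leave alone. Origin: middle of its underside.
- side_cutters: Loose blue-handled side cutters, 120 x 44 x 10 mm, lying to the left of the stage; leave alone. Origin: middle of the underside.
- paste_tin: Loose round tin with a tan lid, 54 mm diameter, 22 mm high, to the left of the stage; leave alone. Origin: middle of its underside.

How it is judged (in metres and radians):
On the way, in this order (a step that is already met when the one before it is completed fails the run):
1. the pointer stands still on the white stripe of the red marker (within 2 mm of its middle) while the lever is still up (y of pointer_tip in the frame of red_mark between -0.002 and 0.002 m and velocity of joint knob between -0.1 and 0.1 rad/s and value of joint lever above 0.5 rad), for 0.3 s.
2. the clamp lever is folded fully down (value of joint lever below 0.1 rad), for 0.2 s.
At the end, for the whole second after the job is handed in: The pointer tip stands at rest on the red marker's white stripe, within 2 mm of its middle along the scale, and the clamp lever is folded down to within 0.1 rad (y of pointer_tip in the frame of red_mark between -0.002 and 0.002 m and value of joint lever below 0.1 rad and velocity of joint knob between -0.1 and 0.1 rad/s); the robot touches nothing.
It fails at once if the robot touches the carriage or its board with more than 1.5 N (contact force between any of the fingers, the arm and carriage above 1.5 N).
It fails at once if the solder spool, side cutters or paste tin is moved more than 20 mm (distance of any of solder_spool, side_cutters, paste_tin from where it was at the start of the episode above 0.02 m).
It also fails if it takes over 72 s, if anything falls off the work surface, if the arm or the gripper's body presses on something with over 40 N, if the wrist force passes 120 N, or if a joint passes its speed limit or range.

### The arm

A 6-joint arm with a two-finger parallel gripper is mounted at the origin on a cart in front of the work surface, level with it; the furniture and walls round the work are solid. World frame = base frame: x ahead of the robot, y to its left, z up, the work surface at z = 0. Lengths are in mm, angles in rad, forces in N, time in s.
With the tool pointing down it reaches from about 275 to 1000 mm from the base axis. Payload 8.4 kg.
Tool frame: the origin (TCP) lies midway between the tips of the shut fingers; the grasp point (between the pads) lies 19 mm behind it; z points along the fingers, y is the line along which they close (so a half turn about z gives the same grasp; the last joint's range is limited). The gripper opens to 85 mm and grips with 20 to 120 N. Pads are 22 mm wide; open, the fingers measure 114 mm over their backs; the gripper's body (76 mm by 85 mm) begins 54 mm behind the grasp point. The pads swing forward as they close: fully open they stand 13 mm farther back than shut.
Start: joints at [1.122, 0.353, 1.633, -0, 1.155, -0.002], TCP at [270.05, 563.65, 231.281] pointing down, gripper open.
Joint ranges: [-2.63, 2.63], [-0.92, 2.1], [0.06, 2.66], [-1.3, 4.44], [0, 2.69], [-3.02, 3.02]. Speed limits (rad/s): [2.22, 2.22, 2.79, 3.14, 3.14, 3.14].

### API

Orientations are given as [roll, pitch, yaw] about the fixed x, y, z axes, in that order (R = Rz(yaw) Ry(pitch) Rx(roll)).
In Python, from rig import r, cams gives the robot as it stands. The module is installed in compiled form; this text tells all that it offers.
- The arm moves only by the tool send_rows, never from a script. Its argument "targets" is one flat list of numbers, 7 for each row, row after row: the shift along the tool's x, y, z in m, then the turn, a rotation vector about the tool's x, y, z in rad, then the opening, from -1 (shut) to 1 (fully open). In form: [tx, ty, tz, wx, wy, wz, fingers, tx, ty, tz, wx, wy, wz, fingers, ...]. A call has 1 to 12 rows; each row is the pose to reach, as a shift and turn from the pose commanded when the call began, along the tool's axes at that moment; what a row does not reach only later rows make up. A row lasts 1/12 s, in which the tool goes at most 41.7 mm and 7.16 degrees, less where a joint would pass 70% of its speed; a pose out of reach is approached as far as the arm can. A call with a gripper value outside its range is refused whole. The fingers move at their own pace and stop on an object; "grip_force" is the grip in N (left out, the last holds). Time passes only in rows, so rows that repeat a pose let the fingers close. It gives the time, the measured TCP pose, the force, the opening and the grip force at its end, in the units of the state.
- r.sense(): the state, without advancing time (a new reading comes with each control period).
- cams.grab_frame(name): name is "scene" or "top" or "wrist"; returns a dict with "color" (384x512x3 uint8, blue, green, red), "fx", "fy", "cx", "cy" (pixels), "k1" (the pictures are not rectified: a ray, as slopes to the right and down, at radius r is drawn at 1 + k1 r^2 times it, then the intrinsics apply), "xyz" and "attitude" of the camera in the world. Camera axes: x right, y down, z forward; pixel columns grow to the right and rows downward; lengths in mm; the calibration is good to about 2 mm. A picture is of the moment at which its call begins. There is no depth.
- r.sign_off(): hands the job in; it is judged then, once.
The state is a dict: "clock": time; "qpos": joint angles; "qvel": joint speeds; "joint_efforts": joint torques, N m; "eef_pos": TCP position; "tcp_rot": TCP orientation; "contact_force": force on the tool from outside, world axes, zero at the start; "wrist_torque": the same for the moment, N m; "opening": opening from 0.0 (shut) to 1.0 (fully open); "grasp_force": force on a finger pad.
Only numpy, scipy, OpenCV 4.12 (cv2) and the standard library are available. Lean on these libraries where they do the work, as an engineer would, in place of code of your own. Each camera call takes 0.05 s, during which the arm holds its last target. There are 200 camera calls.

## Working session

There is one attempt and no reset: what is moved stays moved. The work goes in short steps, Python scripts to look and compute and a tool call to move; the robot and the scene stay as the last step left them, time stands still between calls to the robot, and variables do not carry over. Pictures are saved under pics/ and viewed, at most 10 in all, crops included, and the job is handed in when it is done.

Besides the shell and the picture viewer there is one more tool, called after "Emit:" as name(argument=value, ...), one argument or row to a line, values as JSON. send_rows: Moves the arm, as the interface text tells. Its arguments: {"type":"object","properties":{"targets":{"type":"array"},"grip_force":{"type":"number"}},"required":["targets"]}

```bash
mkdir -p pics
cat > h.py <<'E'
import numpy as np, cv2
from rig import r, cams
from scipy.spatial.transform import Rotation as R
def rotm(a):
    a=np.array(a,float)
    return a if a.shape==(3,3) else (R.from_euler('xyz',a).as_matrix() if a.size==3 else R.from_quat(a).as_matrix())
def ray(f,u,v):
    d=np.array([(u-f['cx'])/f['fx'],(v-f['cy'])/f['fy']]); s=d.copy()
    for _ in range(20): s=d/(1+f['k1']*(s@s))
    return rotm(f['attitude'])@np.array([s[0],s[1],1.])
def onz(f,u,v,z):
    d=ray(f,u,v); p=np.array(f['xyz'],float); return p+d*(z-p[2])/d[2]
def proj(f,P):
    q=rotm(f['attitude']).T@(np.array(P,float)-np.array(f['xyz'])); s=q[:2]/q[2]; s=s*(1+f['k1']*(s@s))
    return s[0]*f['fx']+f['cx'], s[1]*f['fy']+f['cy']
E
python3 - <<'E'
from h import *
import pickle
fs={}
for n in('scene','top'):
    f=cams.grab_frame(n); fs[n]=f; print({k:v for k,v in f.items() if k!='color'})
    cv2.imwrite(f'pics/{n}0.png',cv2.resize(f['color'],(800,600),interpolation=cv2.INTER_CUBIC))
pickle.dump(fs,open('f0.pkl','wb')); print(r.sense())
E
```

```text
{'fx': 389.03581689734875, 'fy': 389.03581689734875, 'cx': 252.26701737100777, 'cy': 189.6216620992182, 'k1': -0.13529511072554795, 'xyz': array([-161.17797028, -598.42643123,  516.86476865]), 'attitude': array([-1.99861205, -0.0205163 , -0.80655826])}
{'fx': 457.17226175263073, 'fy': 457.17226175263073, 'cx': 252.2724218264797, 'cy': 186.54198382728976, 'k1': -0.09444678361244772, 'xyz': array([ 374.29633291,   60.29423414, 1093.24626895]), 'attitude': array([-2.97364443e+00, -2.40060466e-03, -1.55520780e+00])}
{'clock': 0.1, 'qpos': array([ 1.12162197e+00,  3.53598044e-01,  1.63401075e+00,  5.60661698e-05,
        1.15517117e+00, -2.40795217e-03]), 'qvel': array([-0.00031188, -0.00081451, -0.00277338,  0.00047562,  0.00142283,
       -0.00107153]), 'joint_efforts': array([ 1.74185454e-03, -6.06367493e+01, -3.42814779e+01,  2.75423881e-04,
        4.09062850e-03,  1.00762686e-04]), 'eef_pos': array([269.85173261, 563.31013566, 230.64575102]), 'tcp_rot': array([-3.14040547e+00, -5.41248344e-05,  2.69480355e+00]), 'contact_force': array([-0.30157854,  0.38012225, -0.02388767]), 'wrist_torque': array([-0.01711199, -0.018483  ,  0.01210409]), 'grasp_force': 0.0, 'opening': 1.0046614381963834}
```

View pics/top0.png

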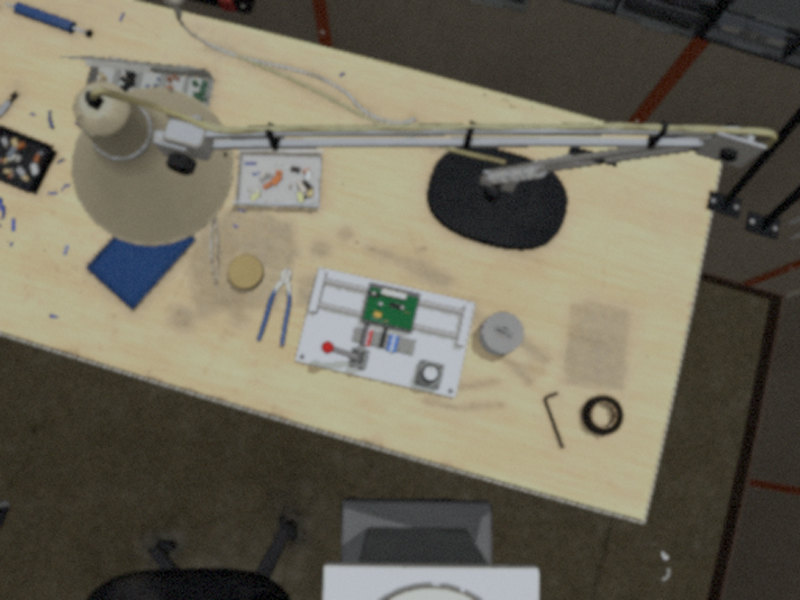

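View pics/scene0.png

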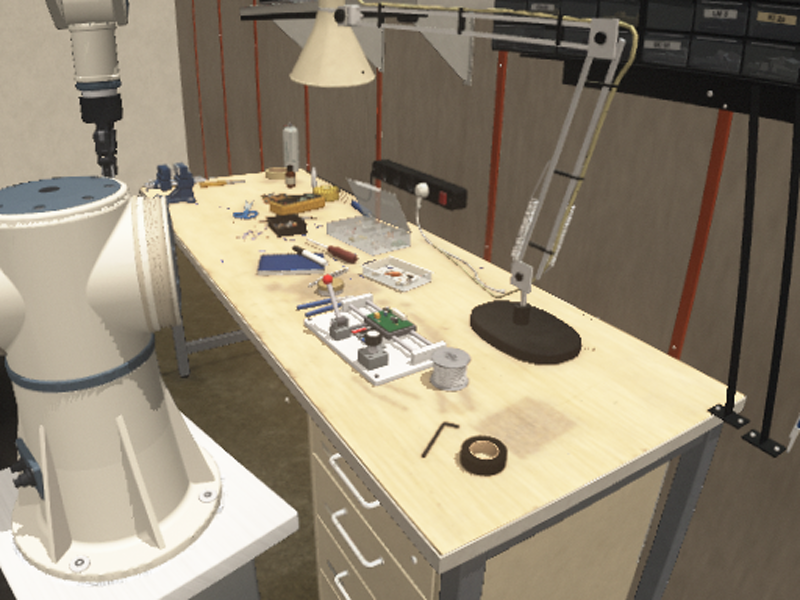

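The top view shows the stage at about (385,333) of 800x600, the lever ball at (328,347), the knob at (430,373), the spool at (500,334) and the cutters and tin to the left. I'll crop closer.

Run:
```python
from h import *
import pickle
f=pickle.load(open('f0.pkl','rb'))['top']
c=f['color'][165:260,180:310]; cv2.imwrite('pics/crop1.png',cv2.resize(c,(780,570),interpolation=cv2.INTER_CUBIC))
```

```text
(no output)
```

View pics/crop1.png

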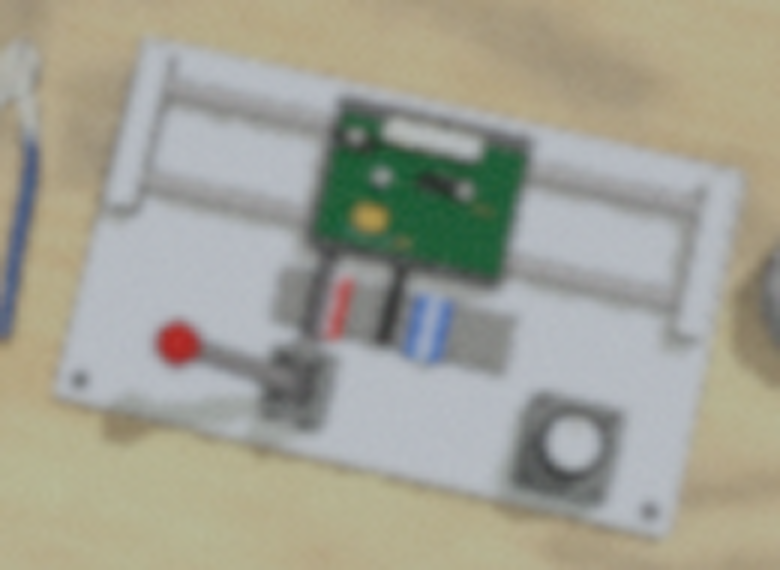

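The crop shows the pointer probably at crop px (395,300), between the blue marker (428,328) and the red one (340,308); a second dark band at (318,295) is unclear. I'll compute the stage pose, then look with the wrist camera.

Run:
```python
from h import *
import pickle
f=pickle.load(open('f0.pkl','rb'))['top']
g=lambda u,v,z:onz(f,180+(u+.5)/6-.5,165+(v+.5)/6-.5,z)
C=np.array([g(145,40,12),g(745,172,12),g(668,538,12),g(55,398,12)])[:,:2]
M=np.array([[75,125],[75,-125],[-75,-125],[-75,125]])
c=C.mean(0); H=M.T@(C-c); yaw=np.arctan2((H[0,1]-H[1,0]),(H[0,0]+H[1,1])); 
Rm=np.array([[np.cos(yaw),-np.sin(yaw)],[np.sin(yaw),np.cos(yaw)]])
print(c,yaw,(C-c)@Rm)
for n,(u,v,z) in dict(knob=(574,445,68),gear=(567,450,47),ball=(178,343,110),red=(340,308,20),blue=(428,328,20),ptr=(390,330,23),dark=(318,300,20),brk=(297,385,48)).items():
    p=g(u,v,z)[:2]; print(n,p,(p-c)@Rm)
w=cams.grab_frame('wrist'); s=r.sense()
T=rotm(s['tcp_rot']); print('cam in tool',T.T@(w['xyz']-s['eef_pos']),T.T@rotm(w['attitude']),w['fx'],w['cx'],w['cy'],w['k1'])
```

```text
[495.80682093  72.93877433] -0.2063039553634349 [[  73.75599211  123.07389191]
 [  74.34716253 -123.37124985]
 [ -74.16874777 -123.3855932 ]
 [ -73.93440687  123.68295113]]
knob [430.63124281   7.35221594] [-50.35852182 -77.54657894]
gear [429.85095506   8.91338478] [-51.44205885 -76.17835211]
ball [462.55981208 152.06835541] [-48.75118766  70.64117708]
red [485.47693534  97.21079167] [-15.0828057   21.64131082]
blue [478.15512877  62.52799439] [-15.14480086 -13.80585317]
ptr [476.84310493  77.37033934] [-19.4693628   0.4529958]
dark [488.49154863 105.9219723 ] [-13.9165481   30.78529269]
brk [452.86035925 112.01033777] [-50.0393307   29.44573014]
cam in tool [ 6.73604159e+01  6.84568950e-02 -1.43726424e+02] [[ 1.08719070e-04 -9.63823712e-01 -2.66540504e-01]
 [ 9.99998956e-01  4.88915204e-04 -1.36005262e-03]
 [ 1.44116667e-03 -2.66540078e-01  9.63822759e-01]] 297.9001670170137 259.8554522102653 195.17694234238016 -0.05142549544164418
```

Emit:
send_rows(
  targets=[-0.096,-0.108,0,0,0,-0.06,0.1,-0.193,-0.215,0,0,0,-0.12,0.1,-0.29,-0.323,0,0,0,-0.18,0.1,-0.386,-0.431,0,0,0,-0.24,0.1,-0.386,-0.431,0,0,0,-0.24,0.1,-0.386,-0.431,0,0,0,-0.24,0.1,-0.386,-0.431,0,0,0,-0.24,0.1,-0.386,-0.431,0,0,0,-0.24,0.1,-0.386,-0.431,0,0,0,-0.24,0.1,-0.386,-0.431,0,0,0,-0.24,0.1,-0.386,-0.431,0,0,0,-0.24,0.1,-0.386,-0.431,0,0,0,-0.24,0.1],
)

```text
clock: 1.15
eef_pos: [409.9, 81.6, 231.4]
tcp_rot: [3.141, 0.0, 2.935]
contact_force: [-0.1, 0.8, -0.4]
opening: 0.551
grasp_force: 0.0
```

Emit:
send_rows(
  targets=[-0.037,-0.069,0.02,0,0,0,0.1,-0.037,-0.069,0.05,0,0,0,0.1,-0.037,-0.069,0.08,0,0,0,0.1,-0.037,-0.069,0.08,0,0,0,0.1,-0.037,-0.069,0.08,0,0,0,0.1,-0.037,-0.069,0.08,0,0,0,0.1,-0.037,-0.069,0.08,0,0,0,0.1],
)

```text
clock: 1.73
eef_pos: [433.0, 9.3, 153.0]
tcp_rot: [3.141, 0.002, 2.936]
contact_force: [-0.1, 0.6, 0.7]
opening: 0.545
grasp_force: 0.0
```

Run:
```python
from h import *
import pickle
f=cams.grab_frame('wrist'); pickle.dump(f,open('w1.pkl','wb')); s=r.sense(); print(s['eef_pos'],s['tcp_rot'],s['qpos'])
cv2.imwrite('pics/w1.png',cv2.resize(f['color'],(800,600),interpolation=cv2.INTER_CUBIC))
```

```text
[433.09944071   9.39298688 153.07766671] [3.14079607e+00 2.93248074e-03 2.93618836e+00] [ 1.81215760e-02  1.55320465e-01  2.10468230e+00  1.64621334e-04
  8.78553789e-01 -1.34737651e+00]
```

View pics/w1.png

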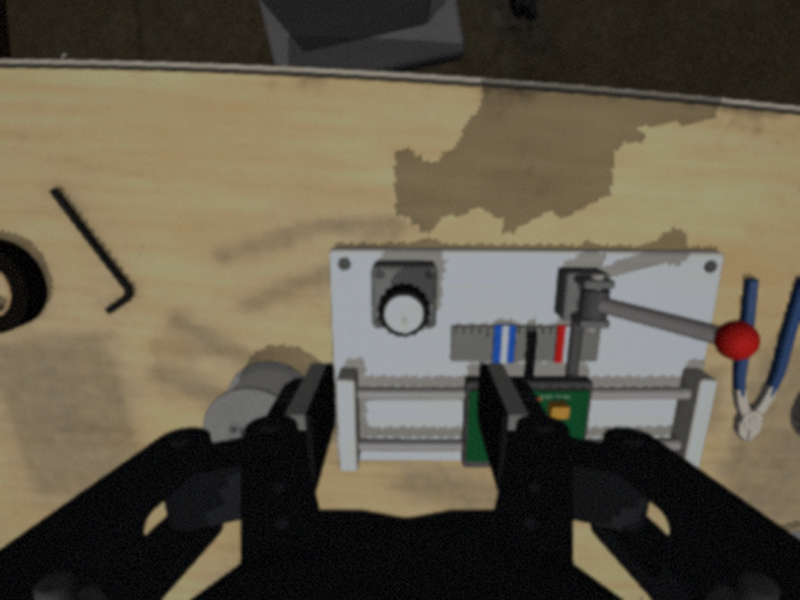

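The wrist view shows the knob at (405,310), the blue stripe at (505,343), the pointer at (531,350), red from 555 and partly shaded by the bracket's shadow at (575,345), and the lever raised with its ball at (737,340). I'll enlarge the markers.

Run:
```python
from h import *
import pickle
f=pickle.load(open('w1.pkl','rb'))
c=f['color'][165:255,280:400]; c=cv2.resize(c,(800,600),interpolation=cv2.INTER_CUBIC)
c=(255*(c/255.)**.6).astype('uint8'); cv2.imwrite('pics/w1c.png',c)
```

```text
(no output)
```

View pics/w1c.png

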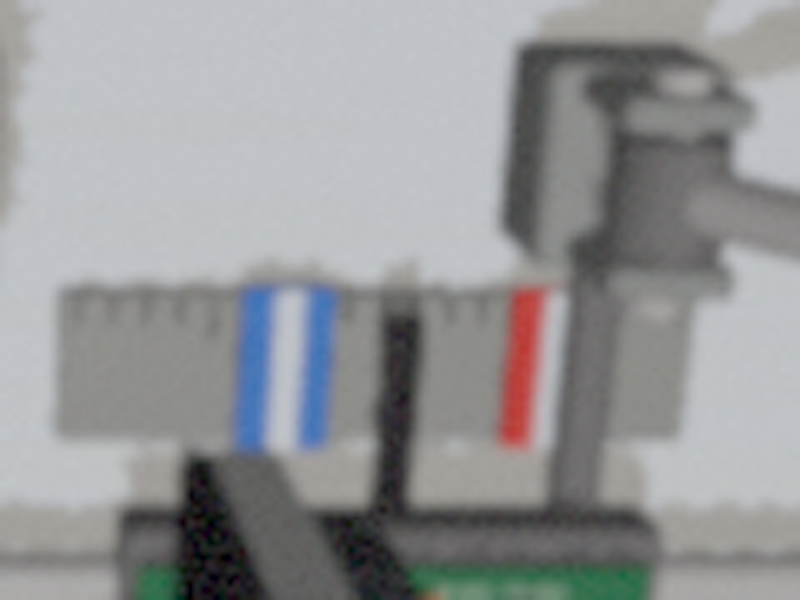

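Enlarged: a grey clamp bar hides the red marker's right half. At row 370, the red left edge is at 506, the red/white edge at 540 and the pointer at 400; blue spans 241–330 with its stripe at 273–302.

Run:
```python
from h import *
import pickle
f=pickle.load(open('w1.pkl','rb'))
yaw=-.2063;Rm=np.array([[np.cos(yaw),-np.sin(yaw)],[np.sin(yaw),np.cos(yaw)]])
# plate corners/knob in full 800 px
G=lambda u,v,z:onz(f,(u+.5)/1.5625-.5,(v+.5)/1.5625-.5,z)
print('knobtop',G(404,313,68)[:2])
a=G(331,247,12)[:2];b=G(721,250,12)[:2]; print('near corners',a,b,np.linalg.norm(a-b),'yaw',np.arctan2(*(b-a)[[0,1]])*-1)
c=(a+b)/2+Rm@[75,0]; print('c',c,'knob axis',c+Rm@[-48,-78])
K=lambda u,v,z:((onz(f,280+(u+.5)/6.667-.5,165+(v+.5)/6.667-.5,z)[:2]-c)@Rm).round(2)
for z in(16,19,22):
  print(z,'redL',K(506,370,z),'redW',K(540,370,z),'blue',K(241,370,z),K(273,370,z),K(302,370,z),K(330,370,z),'ptr',K(400,370,z+5), 'tip',K(402,312,z+5))
print('knob',K(0,0,68),((G(404,313,68)[:2]-c)@Rm), 'cam',((f['xyz'][:2]-c)@Rm))
```

```text
knobtop [432.99160233   8.06194507]
near corners [398.63008177 -30.90474146] [449.53665317 208.28815624] 244.55003848754723 yaw -0.20969770232114346
c [497.49303147  73.32872488] knob axis [434.5333447    6.81498313]
16 redL [-13.44  20.39] redW [-13.43  25.59] blue [-13.5  -19.84] [-13.5  -15.01] [-13.49 -10.62] [-13.49  -6.38] ptr [-15.33   2.82] tip [-24.39   2.44]
19 redL [-14.56  19.36] redW [-14.55  24.51] blue [-14.61 -20.44] [-14.61 -15.66] [-14.61 -11.32] [-14.6   -7.12] ptr [-16.44   1.96] tip [-25.41   1.59]
22 redL [-15.67  18.34] redW [-15.66  23.42] blue [-15.73 -21.04] [-15.72 -16.31] [-15.72 -12.01] [-15.71  -7.86] ptr [-17.56   1.11] tip [-26.42   0.73]
knob [-78.54 -60.65] [-49.76447792 -77.09528938] cam [-117.67141905  -75.82438244]
```

Emit:
send_rows(
  targets=[0,0,0,0,0,1.32,0.1,0,0,0,0,0,1.32,0.1,0,0,0,0,0,1.32,0.1,0,0,0,0,0,1.32,0.1,0,0,0,0,0,1.32,0.1,0,0,0,0,0,1.32,0.1,0,0,0,0,0,1.32,0.1,0,0,0,0,0,1.32,0.1,0,0,0,0,0,1.32,0.1,0,0,0,0,0,1.32,0.1,0,0,0,0,0,1.32,0.1,0,0,0,0,0,1.32,0.1],
)

```text
clock: 2.78
eef_pos: [432.8, 9.3, 152.8]
tcp_rot: [3.139, 0.0, 1.613]
contact_force: [0.6, -0.1, -0.2]
opening: 0.549
grasp_force: 0.0
```

Emit:
send_rows(
  targets=[0,0,0,0,0,1.32,0.1,0,0,0,0,0,1.32,0.1,0,0,0,0,0,1.32,0.1,0,0,0,0,0,1.32,0.1,0,0,0,0,0,1.32,0.1,0,0,0,0,0,1.32,0.1,0,0,0,0,0,1.32,0.1,0,0,0,0,0,1.32,0.1,0,0,0,0,0,1.32,0.1,0,0,0,0,0,1.32,0.1,0,0,0,0,0,1.32,0.1,0,0,0,0,0,1.32,0.1],
)

```text
clock: 3.78
eef_pos: [432.5, 9.0, 152.3]
tcp_rot: [3.141, -0.002, 0.295]
contact_force: [0.4, -0.7, 0.1]
opening: 0.55
grasp_force: 0.0
```

```bash
cat >> h.py <<'E'
def to(p,yaw=None):
    """shift/turn in tool axes from the measured pose to world p (tool down) with yaw"""
    s=r.sense(); T=rotm(s['tcp_rot']); y0=s['tcp_rot'][2]; yaw=y0 if yaw is None else yaw
    print('t',((T.T@(np.array(p)-s['eef_pos']))/1000).round(4),'w',R.from_matrix(T.T@rotm([np.pi,0,yaw])).as_rotvec().round(3),'q',s['qpos'].round(3))
E
python3 - <<'E'
from h import *
to([433.3,7.2,43.5],0.30)
E
```

```text
t [0.     0.0019 0.1088] w [ 0.    -0.002 -0.005] q [0.017 0.156 2.106 0.    0.878 1.293]
```

Emit:
send_rows(
  targets=[0,0.002,0.03,0,0,0,0.1,0,0.002,0.06,0,0,0,0.1,0,0.002,0.08,0,0,0,0.1,0,0.002,0.095,0,0,0,0.1,0,0.002,0.105,0,0,0,0.1,0,0.002,0.109,0,0,0,0.1,0,0.002,0.109,0,0,0,0.1,0,0.002,0.109,0,0,0,0.1],
)

```text
clock: 4.45
eef_pos: [433.1, 6.8, 42.8]
tcp_rot: [3.141, -0.001, 0.297]
contact_force: [0.1, 0.7, -0.2]
opening: 0.549
grasp_force: 0.0
```

Emit:
send_rows(
  targets=[0,0,0,0,0,0,-0.6,0,0,0,0,0,0,-1,0,0,0,0,0,0,-1,0,0,0,0,0,0,-1,0,0,0,0,0,0,-1,0,0,0,0,0,0,-1],
  grip_force=40,
)

```text
clock: 4.95
eef_pos: [433.0, 7.5, 43.4]
tcp_rot: [-3.141, -0.002, 0.295]
contact_force: [-2.3, 9.5, 9.1]
opening: 0.305
grasp_force: 38.7
```

Emit:
send_rows(
  targets=[0,0,0,0,0,-0.08,-1,0,0,0,0,0,-0.16,-1,0,0,0,0,0,-0.24,-1,0,0,0,0,0,-0.32,-1,0,0,0,0,0,-0.4,-1,0,0,0,0,0,-0.48,-1,0,0,0,0,0,-0.56,-1,0,0,0,0,0,-0.64,-1,0,0,0,0,0,-0.72,-1,0,0,0,0,0,-0.8,-1,0,0,0,0,0,-0.8,-1],
)

```text
clock: 5.87
eef_pos: [433.3, 7.2, 43.4]
tcp_rot: [3.14, -0.002, 1.1]
contact_force: [-1.4, 6.8, 8.2]
opening: 0.305
grasp_force: 38.7
```

Run:
```python
from h import *
s=r.sense(); print(s['tcp_rot'],s['contact_force'],s['wrist_torque'])
for n in('wrist','top'):
    f=cams.grab_frame(n); import pickle; pickle.dump(f,open(n+'2.pkl','wb'))
    c=f['color']; cv2.imwrite('pics/%s2.png'%n,cv2.resize(c if n=='wrist' else c[165:260,180:310],(640,480),interpolation=cv2.INTER_CUBIC))
```

```text
[ 3.14047470e+00 -1.62112871e-03  1.09985691e+00] [-1.43021715  6.80089151  8.19108362] [1.11104766 0.28365283 0.02385846]
```

View pics/wrist2.png

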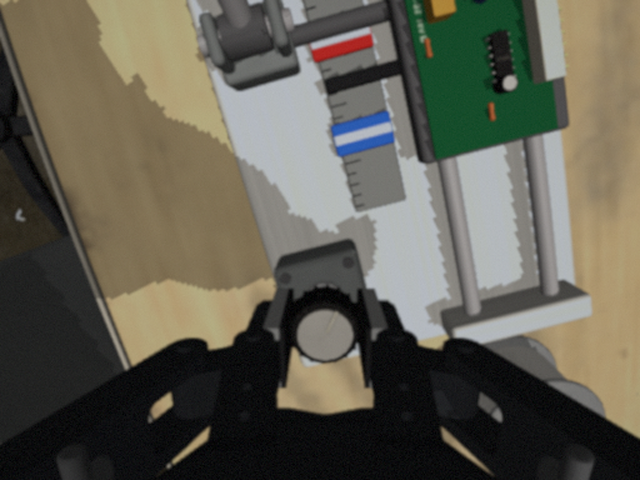

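The grip on the knob holds. The pointer (362,77) has moved toward the red marker; the blue stripe is at (364,133), the red band at (343,48) and the red's white stripe at about (341,37).

```bash
cat >> h.py <<'E'
yaw=-.2075;Rm=np.array([[np.cos(yaw),-np.sin(yaw)],[np.sin(yaw),np.cos(yaw)]]); c0=np.array([433.3,7.2])-Rm@[-48,-78]
def st(f,u,v,z): return ((onz(f,u,v,z)[:2]-c0)@Rm).round(2)
E
python3 - <<'E'
from h import *
import pickle
f=pickle.load(open('wrist2.pkl','rb'))
k=lambda u,v,z: st(f,(u+.5)/1.25-.5,(v+.5)/1.25-.5,z)
for z in(17,19,21): print(z,'blue',k(364,133,z),'redmid',k(343,48,z),'redwhite',k(341,38,z),'ptr',k(345,82,z+5))
E
```

```text
17 blue [-12.89 -13.9 ] redmid [-13.18  22.05] redwhite [-13.01  26.04] ptr [-16.18   8.11]
19 blue [-13.1  -13.89] redmid [-13.39  21.64] redwhite [-13.22  25.58] ptr [-16.36   7.85]
21 blue [-13.32 -13.88] redmid [-13.59  21.23] redwhite [-13.43  25.13] ptr [-16.53   7.59]
```

Emit:
send_rows(
  targets=[0,0,0,0,0,-0.08,-1,0,0,0,0,0,-0.16,-1,0,0,0,0,0,-0.24,-1,0,0,0,0,0,-0.32,-1,0,0,0,0,0,-0.4,-1,0,0,0,0,0,-0.48,-1,0,0,0,0,0,-0.56,-1,0,0,0,0,0,-0.64,-1,0,0,0,0,0,-0.72,-1,0,0,0,0,0,-0.8,-1,0,0,0,0,0,-0.88,-1,0,0,0,0,0,-0.95,-1],
)

```text
clock: 6.97
eef_pos: [433.7, 7.2, 43.5]
tcp_rot: [3.139, 0.0, 2.049]
contact_force: [0.0, 6.9, 6.3]
opening: 0.305
grasp_force: 38.9
```

Emit:
send_rows(
  targets=[0,0,0,0,0,-0.08,-1,0,0,0,0,0,-0.16,-1,0,0,0,0,0,-0.24,-1,0,0,0,0,0,-0.32,-1,0,0,0,0,0,-0.4,-1,0,0,0,0,0,-0.48,-1,0,0,0,0,0,-0.56,-1,0,0,0,0,0,-0.64,-1,0,0,0,0,0,-0.72,-1,0,0,0,0,0,-0.8,-1,0,0,0,0,0,-0.88,-1,0,0,0,0,0,-0.95,-1],
)

```text
clock: 7.97
eef_pos: [434.0, 7.6, 43.5]
tcp_rot: [3.14, 0.003, 2.998]
contact_force: [-0.8, 10.2, 5.2]
opening: 0.304
grasp_force: 39.0
```

Run:
```python
from h import *
import pickle
s=r.sense(); print(s['tcp_rot'],s['contact_force'],s['wrist_torque'],s['qpos'])
f=cams.grab_frame('wrist'); pickle.dump(f,open('w3.pkl','wb'))
us=[proj(f,list(c0+Rm@[-14,y])+[19]) for y in(-14,26)]; print(us)
c=f['color']; 
u,v=np.mean(us,0); u0=int(np.clip(u-80,0,352)); v0=int(np.clip(v-60,0,264)); print(u0,v0)
cv2.imwrite('pics/w3.png',cv2.resize(c[v0:v0+120,u0:u0+160],(800,600),interpolation=cv2.INTER_CUBIC))
```

```text
[3.13973012e+00 2.76533406e-03 2.99849624e+00] [-0.7602502  10.20977249  5.1886164 ] [ 1.74333653 -0.02329492 -0.0679417 ] [ 0.01283193  0.35912689  2.17680416  0.00248842  0.60264202 -1.41691849]
[(np.float64(354.81920691035117), np.float64(282.16749706426185)), (np.float64(414.61996674252293), np.float64(284.80330371985866))]
304 223
```

View pics/w3.png

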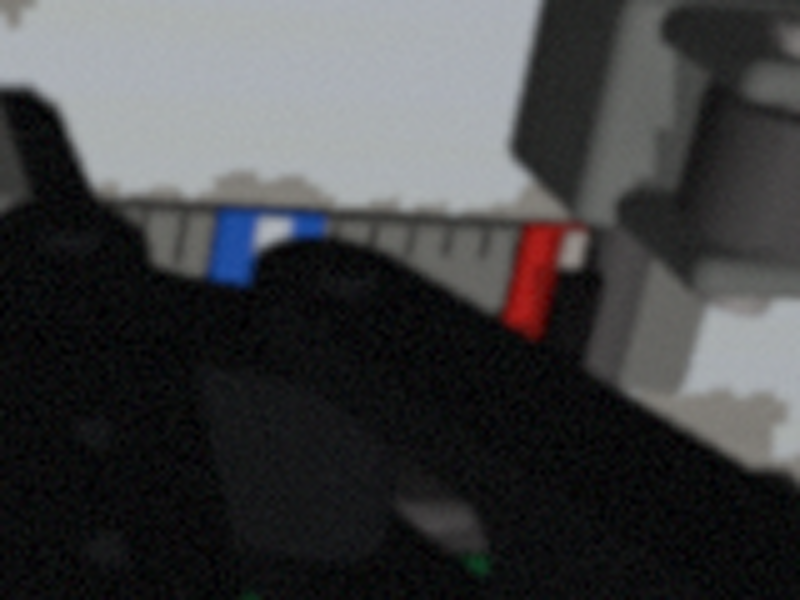

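The view is partly hidden by the fingers: blue left edge at (215,215), red left edge at (522,228), red/white edge at (558,228), and the pointer tip over the white stripe at about (578,268).

Run:
```python
from h import *
import pickle
f=pickle.load(open('w3.pkl','rb'))
k=lambda u,v,z: st(f,304+(u+.5)/5-.5,223+(v+.5)/5-.5,z)
for z in(17,19,21): print(z,'blueL',k(216,216,z),'blueW',k(256,216,z),k(293,216,z),k(325,216,z),'redL',k(522,228,z),'rw',k(558,228,z),'ptr',k(560,268,z+5),k(599,268,z+5))
print('cam',(f['xyz'][:2]-c0)@Rm, f['xyz'][2])
```

```text
17 blueL [-24.38 -20.28] blueW [-24.67 -15.1 ] [-24.93 -10.31] [-25.16  -6.14] redL [-24.78  20.14] rw [-25.02  24.95] ptr [-22.03  23.33] [-22.26  28.47]
19 blueL [-25.44 -21.  ] blueW [-25.73 -15.89] [-25.99 -11.15] [-26.21  -7.04] redL [-25.84  18.94] rw [-26.07  23.69] ptr [-23.15  22.05] [-23.39  27.13]
21 blueL [-26.51 -21.73] blueW [-26.79 -16.68] [-27.05 -11.99] [-27.27  -7.93] redL [-26.9   17.74] rw [-27.13  22.44] ptr [-24.28  20.78] [-24.51  25.79]
cam [-115.03023146  -81.99823546] 187.15826124276316
```

Emit:
send_rows(
  targets=[0,0,0,0,0,-0.06,-1,0,0,0,0,0,-0.12,-1,0,0,0,0,0,-0.18,-1,0,0,0,0,0,-0.24,-1,0,0,0,0,0,-0.28,-1,0,0,0,0,0,-0.28,-1,0,0,0,0,0,-0.28,-1],
)

```text
clock: 8.6
eef_pos: [433.9, 7.7, 43.5]
tcp_rot: [3.14, 0.003, -3.008]
contact_force: [-0.4, 10.3, 5.4]
opening: 0.302
grasp_force: 39.0
```

Emit:
send_rows(
  targets=[0,0,0,0,0,0,0.1,0,0,0,0,0,0,0.1,0,0,0,0,0,0,0.1,0,0,0,0,0,0,0.1,0,0,-0.02,0,0,0,0.1,0,0,-0.04,0,0,0,0.1,0,0,-0.06,0,0,0,0.1,0,0,-0.06,0,0,0,0.1],
)

```text
clock: 9.27
eef_pos: [434.6, 6.4, 105.2]
tcp_rot: [-3.141, 0.005, -3.008]
contact_force: [1.1, 0.2, -0.8]
opening: 0.552
grasp_force: 0.0
```

Emit:
send_rows(
  targets=[0,0,0,0,0,1.4,0.1,0,0,0,0,0,1.4,0.1,0,0,0,0,0,1.4,0.1,0,0,0,0,0,1.4,0.1,0,0,0,0,0,1.4,0.1,0,0,0,0,0,1.4,0.1,0,0,0,0,0,1.4,0.1,0,0,0,0,0,1.4,0.1,0,0,0,0,0,1.4,0.1,0,0,0,0,0,1.4,0.1,0,0,0,0,0,1.4,0.1,0,0,0,0,0,1.4,0.1],
)

```text
clock: 10.27
eef_pos: [432.3, 6.5, 101.8]
tcp_rot: [-3.141, -0.0, 1.869]
contact_force: [0.9, -0.1, 0.7]
opening: 0.551
grasp_force: 0.0
```

Emit:
send_rows(
  targets=[0,0,0,0,0,0.4,0.1,0,0,0,0,0,0.4,0.1,0,0,0,0,0,0.4,0.1,0,0,0,0,0,0.4,0.1,0,0,0,0,0,0.4,0.1,0,0,0,0,0,0.4,0.1],
)

```text
clock: 10.77
eef_pos: [432.5, 6.5, 102.1]
tcp_rot: [-3.141, 0.0, 1.48]
contact_force: [0.6, -0.1, -0.2]
opening: 0.552
grasp_force: 0.0
```

Run:
```python
from h import *
import pickle
s=r.sense(); print(s['tcp_rot'],s['eef_pos'],s['contact_force'],s['qpos'])
f=cams.grab_frame('wrist'); pickle.dump(f,open('w4.pkl','wb'))
us=[proj(f,list(c0+Rm@[-14,y])+[19]) for y in(-14,26)]; print(us)
u,v=np.mean(us,0); u0=int(np.clip(u-56,0,400)); v0=int(np.clip(v-42,0,300)); print(u0,v0,'cam',(f['xyz'][:2]-c0)@Rm)
cv2.imwrite('pics/w4.png',cv2.resize(f['color'][v0:v0+84,u0:u0+112],(784,588),interpolation=cv2.INTER_CUBIC))
```

```text
[-3.14133760e+00  6.18470617e-05  1.47980611e+00] [432.45818633   6.5247896  102.09248561] [ 0.57151586 -0.05348205 -0.2339027 ] [ 1.16464180e-02  2.43679816e-01  2.14443387e+00 -5.17106179e-05
  7.53739025e-01  1.02674353e-01]
[(np.float64(316.3193024505281), np.float64(122.83953673152665)), (np.float64(325.24491066874566), np.float64(66.11873887207636))]
264 52 cam [-56.57089112 -11.8757612 ]
```

View pics/w4.png

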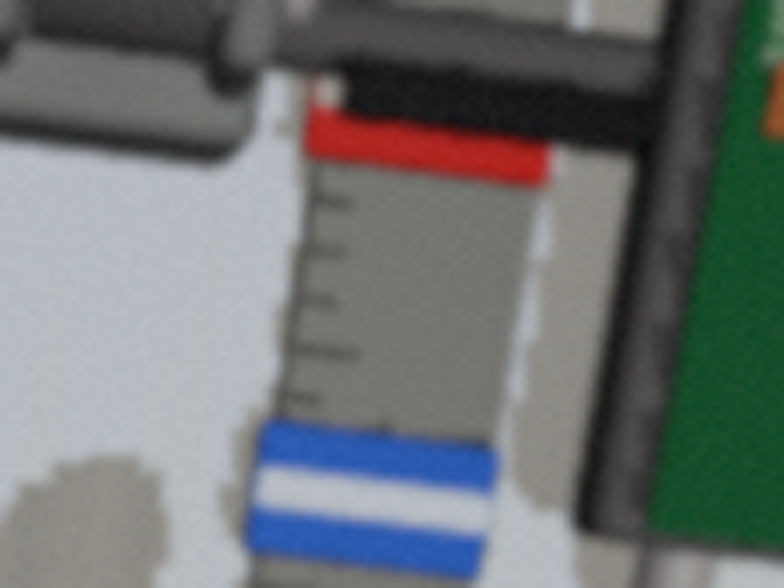

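The blue stripe is centred at (370,495), red's near band spans rows 113–160 at column 345, and the pointer tip (col 345, rows ~70–118) is over the red's white stripe, with the clamp bar hiding its far edge. I'll compare profiles along the stage's y numerically.

Run:
```python
from h import *
import pickle
for n,ys in(('wrist2',np.arange(2,14,.5)),('w4',np.arange(18,34,.5))):
  f=pickle.load(open(n+'.pkl','rb')); im=f['color'].astype(np.float32)
  for x in(-20,-16):
    P=np.array([proj(f,list(c0+Rm@[x,y])+[24]) for y in ys],np.float32)
    v=cv2.remap(im,P[:,0],P[:,1],cv2.INTER_LINEAR)[0 if 0 else slice(None),0]
    print(n,x,[(float(y),int(a[1]),int(a[2])) for y,a in zip(ys,v)])
f=pickle.load(open('w4.pkl','rb')); im=f['color'].astype(np.float32)
for x in(-24,-12):
  for a,b in((-24,-4),(16,32)):
    ys=np.arange(a,b,.5);P=np.array([proj(f,list(c0+Rm@[x,y])+[19]) for y in ys],np.float32)
    v=cv2.remap(im,P[:,0],P[:,1],cv2.INTER_LINEAR)[:,0]; print('mark',x,[(float(y),*map(int,q)) for y,q in zip(ys,v)])
```

```text
wrist2 -20 [(2.0, 117, 117), (2.5, 114, 115), (3.0, 115, 115), (3.5, 116, 116), (4.0, 112, 112), (4.5, 102, 103), (5.0, 73, 73), (5.5, 41, 40), (6.0, 25, 25), (6.5, 28, 29), (7.0, 27, 27), (7.5, 30, 31), (8.0, 26, 27), (8.5, 28, 29), (9.0, 26, 27), (9.5, 24, 23), (10.0, 28, 30), (10.5, 26, 27), (11.0, 45, 44), (11.5, 67, 68), (12.0, 84, 85), (12.5, 100, 101), (13.0, 112, 111), (13.5, 116, 116)]
wrist2 -16 [(2.0, 116, 115), (2.5, 116, 115), (3.0, 117, 117), (3.5, 116, 117), (4.0, 115, 116), (4.5, 105, 105), (5.0, 75, 76), (5.5, 39, 40), (6.0, 27, 25), (6.5, 26, 26), (7.0, 27, 30), (7.5, 29, 30), (8.0, 28, 30), (8.5, 30, 29), (9.0, 25, 26), (9.5, 26, 29), (10.0, 24, 24), (10.5, 35, 36), (11.0, 61, 60), (11.5, 96, 95), (12.0, 112, 112), (12.5, 115, 114), (13.0, 117, 116), (13.5, 115, 115)]
w4 -20 [(18.0, 98, 117), (18.5, 73, 127), (19.0, 51, 148), (19.5, 38, 165), (20.0, 34, 174), (20.5, 37, 176), (21.0, 38, 175), (21.5, 36, 167), (22.0, 31, 148), (22.5, 23, 105), (23.0, 21, 64), (23.5, 22, 36), (24.0, 25, 25), (24.5, 23, 22), (25.0, 23, 23), (25.5, 25, 26), (26.0, 27, 28), (26.5, 25, 2
[... 3243 characters left out ...]
), (-4.5, 113, 117, 118)]
mark -12 [(16.0, 112, 116, 116), (16.5, 112, 117, 117), (17.0, 113, 117, 117), (17.5, 112, 116, 115), (18.0, 108, 112, 114), (18.5, 95, 98, 114), (19.0, 76, 79, 122), (19.5, 54, 56, 142), (20.0, 38, 42, 161), (20.5, 32, 36, 171), (21.0, 30, 36, 176), (21.5, 32, 37, 176), (22.0, 32, 37, 172), (22.5, 30, 34, 159), (23.0, 26, 29, 136), (23.5, 20, 21, 94), (24.0, 19, 19, 55), (24.5, 21, 20, 29), (25.0, 24, 23, 23), (25.5, 25, 25, 24), (26.0, 26, 24, 24), (26.5, 26, 24, 24), (27.0, 26, 26, 25), (27.5, 23, 23, 24), (28.0, 24, 23, 24), (28.5, 26, 26, 26), (29.0, 28, 27, 28), (29.5, 39, 39, 40), (30.0, 52, 52, 54), (30.5, 66, 65, 68), (31.0, 73, 72, 74), (31.5, 76, 75, 77)]
```

Run:
```python
from h import *
import pickle
def edges(n,x,ys,z):
  f=pickle.load(open(n+'.pkl','rb')); im=f['color'].astype(np.float32)[:,:,2]
  P=np.array([proj(f,list(c0+Rm@[x,y])+[z]) for y in ys],np.float32)
  v=cv2.remap(im,P[:,0],P[:,1],cv2.INTER_LINEAR)[:,0]
  d=v<72; return (ys[d].min().round(2),ys[d].max().round(2)) if d.any() else None
ys=np.arange(-4,8,.1)
f=pickle.load(open('w1.pkl','rb'));
print('w1 blue stripe check',[ (x,st(f,280+(287+.5)/6.667-.5,165+(370+.5)/6.667-.5,19)) for x in[0]])
for x in range(-28,-9,2): print(x,'w1',edges('w1',x,ys,24),'w2',edges('wrist2',x,ys+6.5,24),'w4',edges('w4',x,np.arange(21,29,.1),24))
for n in('w1','wrist2','w4'):
  f=pickle.load(open(n+'.pkl','rb')); print(n,(f['xyz'][:2]-c0)@Rm,f['xyz'][2])
```

```text
w1 blue stripe check [(0, array([-13.4 , -13.64]))]
-28 w1 None w2 None w4 (np.float64(26.5), np.float64(28.6))
-26 w1 (np.float64(-1.9), np.float64(4.0)) w2 None w4 (np.float64(26.7), np.float64(28.9))
-24 w1 (np.float64(-1.9), np.float64(4.6)) w2 (np.float64(4.7), np.float64(11.1)) w4 (np.float64(25.8), np.float64(28.9))
-22 w1 (np.float64(-2.0), np.float64(5.2)) w2 (np.float64(4.7), np.float64(11.4)) w4 (np.float64(23.0), np.float64(28.9))
-20 w1 (np.float64(-1.9), np.float64(5.3)) w2 (np.float64(5.1), np.float64(11.5)) w4 (np.float64(23.0), np.float64(28.9))
-18 w1 (np.float64(-1.7), np.float64(5.5)) w2 (np.float64(5.1), np.float64(11.2)) w4 (np.float64(23.2), np.float64(28.9))
-16 w1 (np.float64(-1.7), np.float64(5.4)) w2 (np.float64(5.1), np.float64(11.1)) w4 (np.float64(23.0), np.float64(28.9))
-14 w1 (np.float64(-1.5), np.float64(5.3)) w2 (np.float64(5.1), np.float64(11.3)) w4 (np.float64(23.1), np.float64(28.9))
-12 w1 (np.float64(-1.5), np.float64(5.2)) w2 (np.float64(5.1), np.float64(11.4)) w4 (np.float64(22.9), np.float64(28.9))
-10 w1 (np.float64(-1.9), np.float64(5.2)) w2 (np.float64(5.0), np.float64(11.7)) w4 (np.float64(23.0), np.float64(28.9))
w1 [-116.38777246  -76.03066108] 296.70598263609867
wrist2 [-30.84829285 -13.08685542] 187.410924006072
w4 [-56.57089112 -11.8757612 ] 245.9581728677705
```

Run:
```python
from h import *
import pickle
from scipy.optimize import minimize_scalar as ms
F=[(pickle.load(open('f0.pkl','rb'))['top'],180+178.5/6-.5,165+343.5/6-.5),(pickle.load(open('w1.pkl','rb')),737.5/1.5625-.5,340.5/1.5625-.5),(pickle.load(open('f0.pkl','rb'))['scene'],328/1.5625,279/1.5625)]
B=lambda t:list(c0+Rm@[-48,30+75*np.cos(t)])+[42+75*np.sin(t)]
for t in(.6,.8,.9,1,1.1,1.2,1.3): print(t,np.round(B(t),1),[np.round(np.array(proj(f,B(t)))-[u,v],1) for f,u,v in F])
g=cams.grab_frame('scene'); cv2.imwrite('pics/s5.png',cv2.resize(g['color'][150:270,180:340],(800,600),interpolation=cv2.INTER_CUBIC))
```

```text
0.6 [468.3 173.5  84.3] [array([-8.5, -1.7]), array([  6.2, -10.3]), array([-4.7,  4.2])]
0.8 [466.3 164.   95.8] [array([-4.8, -1.2]), array([ 4.5, -5.5]), array([-3.1,  1.6])]
0.9 [465.2 158.5 100.7] [array([-2.5, -0.9]), array([ 1.7, -3.3]), array([-2.2,  0.6])]
1 [463.9 152.5 105.1] [array([ 0. , -0.4]), array([-2.3, -1.2]), array([-1.2, -0.1])]
1.1 [462.6 146.2 108.8] [array([2.8, 0.1]), array([-7.7,  0.6]), array([-0. , -0.6])]
1.2 [461.1 139.5 111.9] [array([5.7, 0.7]), array([-14.4,   2.2]), array([ 1.2, -0.8])]
1.3 [459.7 132.5 114.3] [array([8.9, 1.3]), array([-22.4,   3.5]), array([ 2.4, -0.7])]
```

Run:
```python
from h import *
to([464.2,154.2,150],1.363)
```

```text
t [ 0.1499  0.0179 -0.0478] w [-0.     0.     0.115] q [ 0.012  0.243  2.144 -0.     0.754  0.104]
```

Emit:
send_rows(
  targets=[0,0,-0.03,0,0,0,0.1,0.01,0,-0.048,0,0,0.03,0.1,0.04,0.005,-0.048,0,0,0.06,0.1,0.07,0.01,-0.048,0,0,0.09,0.1,0.1,0.014,-0.048,0,0,0.115,0.1,0.13,0.018,-0.048,0,0,0.115,0.1,0.145,0.018,-0.048,0,0,0.115,0.1,0.15,0.018,-0.048,0,0,0.115,0.1,0.15,0.018,-0.048,0,0,0.115,0.1,0.15,0.018,-0.048,0,0,0.115,0.1],
)

```text
clock: 11.7
eef_pos: [464.4, 153.7, 150.1]
tcp_rot: [-3.141, 0.001, 1.362]
contact_force: [-0.2, -0.3, -0.4]
opening: 0.552
grasp_force: 0.0
```

Run:
```python
from h import *
to([464.2,154.2,91],1.363)
```

```text
t [ 0.0005 -0.0003  0.0591] w [-0.001  0.001 -0.001] q [ 0.317  0.245  1.994 -0.     0.903  0.526]
```

Emit:
send_rows(
  targets=[0,0,0.03,0,0,0,0.1,0,0,0.05,0,0,0,0.1,0,0,0.059,0,0,0,0.1,0,0,0.059,0,0,0,0.1,0,0,0.059,0,0,0,-0.3,0,0,0.059,0,0,0,-1,0,0,0.059,0,0,0,-1,0,0,0.059,0,0,0,-1,0,0,0.059,0,0,0,-1,0,0,0.059,0,0,0,-1],
  grip_force=60,
)

```text
clock: 12.53
eef_pos: [465.1, 154.7, 92.2]
tcp_rot: [3.141, -0.001, 1.36]
contact_force: [-3.1, 3.9, 6.1]
opening: 0.165
grasp_force: 58.6
```

Run:
```python
from h import *
f=cams.grab_frame('wrist'); cv2.imwrite('pics/w6.png',f['color'])
for t in(.85,.7,.55,.4,.25,.1,0,-.03): print(t,np.round([75*(np.cos(t)-np.cos(.97)),-75*(np.sin(t)-np.sin(.97))],1))
```

```text
0.85 [7.1 5.5]
0.7 [15.  13.6]
0.55 [21.5 22.7]
0.4 [26.7 32.7]
0.25 [30.3 43.3]
0.1 [32.2 54.4]
0 [32.6 61.9]
-0.03 [32.6 64.1]
```

View pics/w6.png

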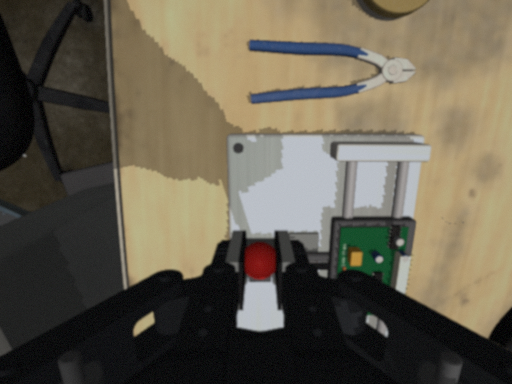

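The ball is held between the pads at (260,260). Now I'll follow the arc down.

Emit:
send_rows(
  targets=[0.0035,0,0.003,0,0,0,-1,0.007,0,0.0055,0,0,0,-1,0.011,0,0.0095,0,0,0,-1,0.015,0,0.0136,0,0,0,-1,0.0185,0,0.018,0,0,0,-1,0.0215,0,0.0227,0,0,0,-1,0.0245,0,0.0275,0,0,0,-1,0.0267,0,0.0327,0,0,0,-1,0.0267,0,0.0327,0,0,0,-1],
)

```text
clock: 13.33
eef_pos: [472.1, 184.8, 60.3]
tcp_rot: [3.139, -0.007, 1.358]
contact_force: [-9.5, 26.8, 16.4]
opening: 0.166
grasp_force: 62.8
```

Emit:
send_rows(
  targets=[0.0045,0,0.004,0,0,0,-1,0.007,0,0.009,0,0,0,-1,0.0088,0,0.014,0,0,0,-1,0.0102,0,0.019,0,0,0,-1,0.0113,0,0.024,0,0,0,-1,0.012,0,0.029,0,0,0,-1,0.0125,0,0.034,0,0,0,-1,0.0125,0,0.036,0,0,0,-1,0.0125,0,0.036,0,0,0,-1],
)

```text
clock: 14.08
eef_pos: [480.2, 202.1, 26.2]
tcp_rot: [3.13, -0.017, 1.356]
contact_force: [-4.0, 56.6, 10.6]
opening: 0.003
grasp_force: 27.0
```

Run:
```python
from h import *
s=r.sense(); print(s['eef_pos'],(s['eef_pos'][:2]-c0)@Rm,s['contact_force'])
```

```text
[480.23026667 202.08107502  26.17166121] [-42.22469776 122.36898267] [-3.96096057 56.58328211 10.55359145]
```

Emit:
send_rows(
  targets=[0.006,0,0,0,0,0,-1,0.01,0,-0.01,0,0,0,-1,0.01,0,-0.04,0,0,0,-1,0.01,0,-0.08,0,0,0,-1,0.01,0,-0.11,0,0,0,-1,0.01,0,-0.11,0,0,0,-1],
)

```text
clock: 14.58
eef_pos: [478.9, 203.6, 138.9]
tcp_rot: [3.133, -0.005, 1.36]
contact_force: [1.6, 0.3, 0.8]
opening: -0.001
grasp_force: 0.0
```

Run:
```python
from h import *
import pickle
s=r.sense(); print(s['eef_pos'],s['tcp_rot'],(s['eef_pos'][:2]-c0)@Rm,s['contact_force'])
F=[]
for n in('wrist','top','scene'):
    f=cams.grab_frame(n); pickle.dump(f,open(n+'7.pkl','wb'))
    c=f['color'].astype(int); m=((c[:,:,2]>110)&(c[:,:,1]<50)&(c[:,:,0]<60)).astype('uint8')
    k,_,stt,ce=cv2.connectedComponentsWithStats(m); print(n,[(stt[i,4],ce[i].round(1)) for i in range(1,k) if stt[i,4]>8])
    B=lambda t:list(c0+Rm@[-48,30+75*np.cos(t)])+[42+75*np.sin(t)]
    for t in(0,.2,.4,.6,.8): print(t,np.round(proj(f,B(t)),1))
```

```text
[478.89314348 203.61833762 138.8964335 ] [ 3.13318569 -0.00525584  1.36021592] [-43.84983621 123.59780313] [1.61297459 0.26685902 0.81013372]
wrist [(np.int32(71), array([255.1, 227.6]))]
0 [254.1 217.5]
0.2 [253.9 225.4]
0.4 [253.8 237.5]
0.6 [253.7 253.7]
0.8 [253.6 273.5]
top []
0 [197.2 220.5]
0.2 [197.1 220.1]
0.4 [198.3 219.9]
0.6 [200.7 220.1]
0.8 [204.4 220.5]
scene []
0 [203.5 194.9]
0.2 [203.6 190.3]
0.4 [204.2 186.2]
0.6 [205.3 182.8]
0.8 [206.8 180.2]
```

The wrist view puts the ball at about θ≈0.22; the grip slipped off near the bottom. I'll press it down from above with shut fingers.

Run:
```python
from h import *
to(list(c0+Rm@[-48,101])+[72],1.363)
```

```text
t [-0.0204 -0.001   0.0611] w [ 0.001 -0.001 -0.003] q [ 0.399  0.308  1.953 -0.     0.88   0.61 ]
```

Run:
```python
from h import *
s=r.sense(); print(s['eef_pos'],s['tcp_rot'],(s['eef_pos'][:2]-c0)@Rm, c0, c0+Rm@[-48,101])
to(list(c0+Rm@[-48,101])+[72],1.363)
```

```text
[475.40092581 202.12042894 133.1217221 ] [ 3.14033826e+00 -5.10548041e-04  1.35985968e+00] [-46.95855193 121.41257973] [496.33945791  73.63814226] [470.17653709 182.36027236]
t [-0.0204 -0.001   0.0611] w [ 0.001 -0.001 -0.003] q [ 0.399  0.308  1.953 -0.     0.88   0.61 ]
```

Settled since. Go above the ball, then press.

Emit:
send_rows(
  targets=[-0.0205,-0.001,0.02,0,0,0,-1,-0.0205,-0.001,0.04,0,0,0,-1,-0.0205,-0.001,0.055,0,0,0,-1,-0.0205,-0.001,0.062,0,0,0,-1,-0.0205,-0.001,0.067,0,0,0,-1,-0.0205,-0.001,0.072,0,0,0,-1,-0.0205,-0.001,0.076,0,0,0,-1,-0.0205,-0.001,0.079,0,0,0,-1,-0.0205,-0.001,0.081,0,0,0,-1,-0.0205,-0.001,0.082,0,0,0,-1],
)

```text
clock: 15.57
eef_pos: [470.2, 182.6, 50.7]
tcp_rot: [3.141, -0.0, 1.36]
contact_force: [-0.8, 0.4, 4.0]
opening: -0.004
grasp_force: 1.8
```

Emit:
send_rows(
  targets=[0,0,0.001,0,0,0,-1,0,0,0.002,0,0,0,-1,0,0,0.003,0,0,0,-1,0,0,0.004,0,0,0,-1,0,0,0.004,0,0,0,-1],
)

```text
clock: 15.98
eef_pos: [470.6, 182.7, 48.9]
tcp_rot: [3.14, -0.001, 1.36]
contact_force: [-7.5, -2.8, 31.9]
opening: -0.002
grasp_force: 16.2
```

Emit:
send_rows(
  targets=[0,0,-0.02,0,0,0,-1,0,0,-0.05,0,0,0,-1,-0.01,0,-0.08,0,0,0,-1,-0.05,-0.005,-0.08,0,0,0,-1,-0.09,-0.01,-0.08,0,0,0,-1,-0.13,-0.01,-0.07,0,0,0,-1,-0.16,-0.01,-0.06,0,0,0,-1,-0.18,-0.01,-0.055,0,0,0,-1,-0.18,-0.01,-0.055,0,0,0,-1,-0.18,-0.01,-0.055,0,0,0,-1],
)

```text
clock: 16.82
eef_pos: [422.2, 7.7, 101.7]
tcp_rot: [-3.142, -0.0, 1.357]
contact_force: [0.4, -0.2, -0.4]
opening: 0.002
grasp_force: 0.0
```

Run:
```python
from h import *
import pickle
s=r.sense(); print(s['eef_pos'],s['tcp_rot'],s['contact_force'])
f=cams.grab_frame('wrist'); pickle.dump(f,open('w8.pkl','wb'))
print('cam',(f['xyz'][:2]-c0)@Rm,f['xyz'][2],[np.round(proj(f,list(c0+Rm@q[:2])+[q[2]])) for q in((-14,26,19),(-48,105,42),(-14,-14,19))])
im=f['color'].astype(np.float32)
for x,z in((-24,19),(-18,24)):
    ys=np.arange(16,33,.5);P=np.array([proj(f,list(c0+Rm@[x,y])+[z]) for y in ys],np.float32)
    v=cv2.remap(im,P[:,0],P[:,1],cv2.INTER_LINEAR)[:,0]; print(x,[(float(y),*map(int,q)) for y,q in zip(ys,v)])
u,w=proj(f,list(c0+Rm@[-14,26])+[19]); u0=int(np.clip(u-50,0,400)); v0=int(np.clip(w-40,0,300))
a=cv2.resize(f['color'][v0:v0+100,u0:u0+100],(400,600//1),interpolation=cv2.INTER_CUBIC) if 0 else cv2.resize(f['color'][v0:v0+100,u0:u0+100],(400,400),interpolation=cv2.INTER_CUBIC)
g=cams.grab_frame('scene')['color'][165:245,180:260]
cv2.imwrite('pics/w8.png',np.hstack([a,cv2.resize(g,(400,400),interpolation=cv2.INTER_CUBIC)]))
```

```text
[422.20047287   7.73107894 101.68333028] [-3.14153301e+00 -2.80474454e-05  1.35728210e+00] [ 0.42218152 -0.21060375 -0.42646561]
cam [-58.65715322 -12.38749546] 245.53364568810318 [array([322.,  57.]), array([277., -92.]), array([320., 115.])]
-24 [(16.0, 101, 103, 104), (16.5, 108, 111, 111), (17.0, 110, 114, 113), (17.5, 109, 113, 113), (18.0, 105, 111, 111), (18.5, 97, 100, 114), (19.0, 78, 80, 124), (19.5, 56, 58, 141), (20.0, 35, 39, 165), (20.5, 34, 38, 179), (21.0, 36, 41, 186), (21.5, 38, 44, 189), (22.0, 37, 42, 187), (22.5, 36, 42, 185), (23.0, 40, 45, 179), (23.5, 51, 55, 170), (24.0, 72, 76, 157), (24.5, 96, 100, 145), (25.0, 116, 120, 141), (25.5, 130, 134, 142), (26.0, 130, 134, 140), (26.5, 115, 119, 124), (27.0, 92, 95, 99), (27.5, 63, 65, 67), (28.0, 44, 45, 45), (28.5, 40, 39, 40), (29.0, 45, 44, 46), (29.5, 56, 57, 59), (30.0, 69, 70, 72), (30.5, 76, 77, 79), (31.0, 79, 80, 81), (31.5, 80, 81, 82), (32.0, 81, 81, 84), (32.5, 78, 79, 82)]
-18 [(16.0, 121, 124, 125), (16.5, 121, 124, 125), (17.0, 119, 122, 124), (17.5, 113, 117, 123), (18.0, 101, 105, 123), (18.5, 75, 78, 135), (19.0, 52, 55, 154), (19.5, 39, 42, 173), (20.0, 35, 38, 184), (20.5, 37, 40, 187), (21.0, 36, 40, 184), (21.5, 33, 38, 172), (22.0, 29, 33, 149), (22.5, 26, 28, 111), (23.0, 28, 26, 72), (23.5, 28, 26, 43), (24.0, 27, 26, 26), (24.5, 28, 28, 29), (25.0, 31, 30, 31), (25.5, 31, 30, 31), (26.0, 30, 29, 29), (26.5, 29, 26, 27), (27.0, 29, 28, 28), (27.5, 31, 31, 31), (28.0, 39, 38, 38), (28.5, 53, 50, 52), (29.0, 64, 65, 65), (29.5, 74, 75, 76), (30.0, 80, 80, 82), (30.5, 82, 82, 84), (31.0, 80, 81, 82), (31.5, 79, 78, 81), (32.0, 76, 76, 78), (32.5, 73, 73, 74)]
```

View pics/w8.png

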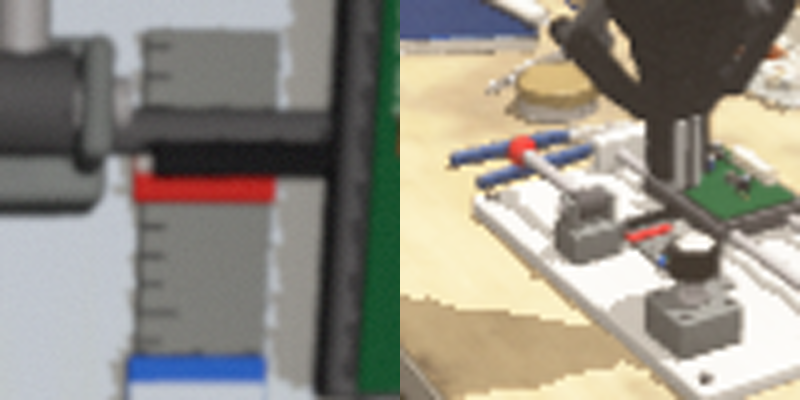

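The final view shows the ball at crop px (522,150), which is full-frame (204.4,195). That matches the level-lever prediction of (203.5,194.9). The pointer still covers the red marker's white stripe, and the gripper is clear.

```bash
python3 -c "
from rig import r
print(r.sign_off())"
```

```text
the job is handed in; nothing more can be done
None
```

I handed the job in with the pointer about 0.5 mm (at most roughly 1.3 mm) from the middle of the red stripe by my measurement, against the 2 mm limit, and the lever folded down level; the ball slipped out of the gripper partway, so I pressed the lever down from above, and no verdict came back.

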